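# Take a ring gauge off its keeper peg and rack it

## Task

Clear the round reference block off the V-block and lay it on the green mat. Then press down the sprung keeper of the peg that carries the plain GO ring gauge (the NO-GO gauge has the red band), draw the gauge off, stand it on edge in the V-block and let go of it there to change your grip. Finally stand it in the empty middle slot of the blue rack, dropping nothing and leaving the other gauges as they are.

Things in the scene. Friction and masses are not known exactly. Their poses are not given: they have to be found in the camera images.
- ref_center (a point): Hardness reference block, a brass-coloured disc with a silvery polished top, 54 mm across and 12 mm high, 0.2 kg; the point is its centre. It starts lying flat on top of the V-block, right over the groove, overhanging the flanks by 3.5 mm; z is its axis.
- mat_top (a point): Centre of the top of the green rubber mat, 130 mm (x) by 150 mm (y), 4 mm thick, with two yellow edges; fixed, z up.
- go_center (a point): Centre of the GO thread ring gauge: a plain steel ring 53 mm outside, 21 mm bore, 20 mm thick, 0.29 kg, no coloured band. y is its axis (through the bore). It starts hanging by its bore on peg a or peg b, within 2 mm of the peg point along the peg, so its centre is 8.6 mm below the peg's top and its 16 mm high wall stands 2 to 18 mm above the peg.
- nogo_center (a point): Centre of the NO-GO ring gauge hanging on the other peg: the same 53 mm outside and 21 mm bore but 14 mm thick, with a red band round its rim. Leave it.
- peg_a (a point): Point on the flat top of peg a of the stand, on its centre line, 44 mm out from the column's face, where a gauge hangs. The peg points along +y of this frame (x across, z up): a level steel channel 12 mm wide, 11 mm high and 98 mm long, so that its tip lies 54 mm beyond this point; its top is 150 mm above the bench.
- peg_b (a point): Point on the flat top of peg b of the stand, on its centre line, 44 mm out from the column's face, where a gauge hangs. The peg points along -y of this frame (x across, z up): a level steel channel 12 mm wide, 11 mm high and 98 mm long, so that its tip lies 54 mm beyond this point; its top is 150 mm above the bench.
- keeper_a (a joint): Sprung keeper of peg a, an orange lever 7.5 mm wide set in the peg's top, pivoted 8 mm from the tip and rising inwards to its nose. 0: shut, nose 14 mm proud, so that a gauge cannot pass even when lifted. 0.45 rad: pressed flush with the peg's top. It springs shut when let go; 1.5 to 3 N at the nose press it.
- keeper_b (a joint): Sprung keeper of peg b, an orange lever 7.5 mm wide set in the peg's top, pivoted 8 mm from the tip and rising inwards to its nose. 0: shut, nose 14 mm proud, so that a gauge cannot pass even when lifted. 0.45 rad: pressed flush with the peg's top. It springs shut when let go; 1.5 to 3 N at the nose press it.
- keeper_a_nose (a point): Centre of the rounded nose (radius 3.5 mm) at keeper a's free end; its inner face is 14 mm beyond peg_a when shut, 11 mm when flush. A finger each side of the gauge, tips down on the peg's top, presses the keeper and pinches the gauge at once; drawn straight out, raised 2 mm at most until off the tip, the gauge rides over the keeper.
- keeper_b_nose (a point): Centre of the rounded nose (radius 3.5 mm) at keeper b's free end; its inner face is 14 mm beyond peg_b when shut, 11 mm when flush. A finger each side of the gauge, tips down on the peg's top, presses the keeper and pinches the gauge at once; drawn straight out, raised 2 mm at most until off the tip, the gauge rides over the keeper.
- stand: Fixed gauge stand: grey base plate 110 (x) x 150 (y) x 12 mm, a 25 mm square aluminium column in its middle that ends 173 mm above the bench, and pegs a and b out of its opposite sides (+y and -y). Origin: centre of its underside.
- vblock_seat (a point): Where the centre of the GO gauge lies when it stands on edge in the V-block, 66.5 mm above the bench. The fixed steel block is 47 mm wide (x), 60 mm long (y) and 50 mm high, with a 90 degree groove, 42 mm wide at the top, along y: the gauge's axis goes along y. The seated gauge overhangs both flanks by 3 mm, so fingers can pass down outside them.
- rack_slot (a point): Where the centre of the GO gauge lies when it stands on edge in the middle slot of the blue rack, 50.6 mm above the bench. The rack is fixed, 42 mm wide (x) and 106 mm long (y), with a V-shaped cradle along y (30 mm high at its edges) and four dividers 4 mm thick and 50 mm high across it; the slot is 30 mm wide along y. The gauge's axis goes along y, either way round.
- neigh_a_center (a point): Centre of a smaller ring gauge (45 mm outside, 18 mm thick) standing in the slot 34 mm to the +y side of the middle one of the rack; its top is 69 mm above the bench. Leave it.
- neigh_b_center (a point): Centre of a smaller ring gauge (45 mm outside, 14 mm thick) standing in the slot 34 mm to the -y side of the middle one. Leave it.

How it is judged (in metres and radians):
On the way, in this order (a step that is already met when the one before it is completed fails the run):
1. the reference block lies flat on the mat and is let go (x of ref_center in the frame of mat_top between -0.065 and 0.065 m and y of ref_center in the frame of mat_top between -0.075 and 0.075 m and z of ref_center in the frame of mat_top between 0.003 and 0.009 m and angle between ref_center's own z axis and vertical below 0.1 rad and contact force between the fingers and ref below 0.05 N and linear speed of ref below 0.03 m/s), for 0.2 s.
2. the keeper of the GO gauge's peg is pressed down (over 0.30 rad) while the gauge is still in its place on the peg (((value of joint keeper_a above 0.3 rad and distance between go_center and peg_a below 0.018 m) or (value of joint keeper_b above 0.3 rad and distance between go_center and peg_b below 0.018 m))), for 0.1 s.
3. the GO gauge stands on edge in the V-block, let go and at rest (x of go_center in the frame of vblock_seat between -0.006 and 0.006 m and y of go_center in the frame of vblock_seat between -0.022 and 0.022 m and z of go_center in the frame of vblock_seat between -0.004 and 0.004 m and angle between the y axis of go_center and the y axis of vblock_seat, either way round below 0.25 rad and contact force between the fingers and go below 0.05 N and linear speed of go below 0.03 m/s), for 0.2 s.
At the end, for the whole second after the job is handed in: The GO gauge stands on edge in the rack's middle slot, released and at rest (within 6 mm across, 8 mm along, 4 mm in height of the slot point, axis within 0.25 rad of the rack's y); the reference block lies flat on the mat, released, its centre over it; both keepers are shut (below 0.08 rad) (all of step 1 and x of go_center in the frame of rack_slot between -0.006 and 0.006 m and y of go_center in the frame of rack_slot between -0.008 and 0.008 m and z of go_center in the frame of rack_slot between -0.004 and 0.004 m and angle between the y axis of go_center and the y axis of rack_slot, either way round below 0.25 rad and contact force between the fingers and go below 0.05 N and linear speed of go below 0.03 m/s and value of joint each of keeper_a, keeper_b below 0.08 rad); the robot touches nothing.
It fails at once if nogo is disturbed: its centre moves more than 20 mm (distance of nogo_center from where it was at the start of the episode above 0.02 m).
It fails at once if neigh_a is disturbed: its centre moves more than 20 mm (distance of neigh_a_center from where it was at the start of the episode above 0.02 m).
It fails at once if neigh_b is disturbed: its centre moves more than 20 mm (distance of neigh_b_center from where it was at the start of the episode above 0.02 m).
It fails at once if the GO gauge is dropped: it falls freely, faster than 0.5 m/s (about 13 mm) (linear speed of go above 0.5 m/s and contact force between the fingers and go below 0.05 N).
It fails at once if the reference block is dropped: it falls freely, faster than 0.5 m/s (about 13 mm) (linear speed of ref above 0.5 m/s and contact force between the fingers and ref below 0.05 N).
It also fails if it takes over 72 s, if anything falls off the work surface, if the arm or the gripper's body presses on something with over 40 N, if the wrist force passes 120 N, or if a joint passes its speed limit or range.

## Robot

A 6-joint arm with a two-finger parallel gripper is mounted at the origin on the work surface. World frame = base frame: x ahead of the robot, y to its left, z up, the work surface at z = 0. Lengths are in mm, angles in rad, forces in N, time in s.
With the tool pointing down it reaches from about 275 to 1000 mm from the base axis. Payload 8.4 kg.
Tool frame: the origin (TCP) lies midway between the tips of the shut fingers; the grasp point (between the pads) lies 19 mm behind it; z points along the fingers, y is the line along which they close (so a half turn about z gives the same grasp; the last joint's range is limited). The gripper opens to 85 mm and grips with 20 to 120 N. Pads are 22 mm wide; open, the fingers measure 114 mm over their backs; the gripper's body (76 mm by 85 mm) begins 54 mm behind the grasp point. The pads swing forward as they close: fully open they stand 13 mm farther back than shut.
Start: joints at [-1.132, 0.353, 1.633, -0, 1.155, -0.002], TCP at [266.663, -565.26, 231.281] pointing down, gripper open.
Joint ranges: [-2.63, 2.63], [-0.92, 2.1], [0.06, 2.66], [-1.3, 4.44], [0, 2.69], [-3.02, 3.02]. Speed limits (rad/s): [2.22, 2.22, 2.79, 3.14, 3.14, 3.14].

## Interface

Orientations are given as [roll, pitch, yaw] about the fixed x, y, z axes, in that order (R = Rz(yaw) Ry(pitch) Rx(roll)).
In Python, from rig import telemetry, optics, r gives the robot as it stands.
- The arm moves only by the tool play_rows, never from a script. Its arguments are lists of equal length, an entry for each row: "dp": the shift along the tool's x, y, z in units of 40 mm (1.0 is 40 mm), a list of three; "rot": the turn, a rotation vector about the tool's x, y, z in units of 6 degrees (1.0 is 6 degrees), a list of three. In form: {"dp": [[tx, ty, tz], ...], "rot": [[ax, ay, az], ...]}. A call has 1 to 5 rows; each row is the pose to reach, as a shift and turn from the pose commanded when the call began, along the tool's axes at that moment; what a row does not reach only later rows make up. A row lasts 1/12 s, in which the tool goes at most 41.7 mm and 7.16 degrees, less where a joint would pass 70% of its speed; a pose out of reach is approached as far as the arm can. A call with a gripper value outside its range is refused whole. "fingers" is the opening, from 0 (shut) to 1 (fully open), set as the call begins (left out, the last holds). The fingers move at their own pace and stop on an object; "grip_force" is the grip in N (left out, the last holds). Time passes only in rows, so rows that repeat a pose let the fingers close. It gives the time, the measured TCP pose, the force, the opening and the grip force at its end, in the units of the state.
- telemetry.sense(): the state, without advancing time (a new reading comes with each control period).
- optics.grab_frame(name): name is "side" or "top"; returns a dict with "color" (480x640x3 uint8, red, green, blue), "mtx" (3x3 intrinsics, pixels), "R" (3x3) and "t" (3): a world point X has camera coordinates R X + t. Camera axes: x right, y down, z forward; pixel columns grow to the right and rows downward; lengths in mm; the calibration is good to about 2 mm. A picture is of the moment at which its call begins. There is no depth.
- r.sign_off(): hands the job in; it is judged then, once.
The state is a dict: "clock": time; "qpos": joint angles; "qvel": joint speeds; "joint_efforts": joint torques, N m; "eef_pos": TCP position; "tcp_rot": TCP orientation; "contact_force": force on the tool from outside, world axes, zero at the start; "wrist_torque": the same for the moment, N m; "opening": opening from 0.0 (shut) to 1.0 (fully open); "grasp_force": force on a finger pad.
Only numpy, scipy, OpenCV 4.12 (cv2) and the standard library are available. Lean on these libraries where they do the work, as an engineer would, in place of code of your own. Each camera call takes 0.05 s, during which the arm holds its last target. There are 200 camera calls.

## Working session

There is one attempt and no reset: what is moved stays moved. The work goes in short steps, Python scripts to look and compute and a tool call to move; the robot and the scene stay as the last step left them, time stands still between calls to the robot, and variables do not carry over. Pictures are saved under pics/ and viewed, at most 10 in all, crops included, and the job is handed in when it is done.

Besides the shell and the picture viewer there is one more tool, called after "Emit:" by a JSON object that holds its "fn" and its "kwargs". play_rows: Moves the arm, as the interface text tells. Its arguments: {"type":"object","properties":{"dp":{"type":"array"},"rot":{"type":"array"},"fingers":{"type":"number"},"grip_force":{"type":"number"}},"required":["dp","rot"]}

```bash
ls; mkdir -p pics; python3 - <<'E'
from rig import telemetry, optics, r
import cv2
s=telemetry.sense();print(s)
for n in("side","top"):
    f=optics.grab_frame(n);cv2.imwrite(f"pics/{n}0.png",f["color"][...,::-1]);print(n,f["mtx"].tolist(),f["R"].tolist(),f["t"].tolist())
E
```

```text
pics
{'clock': 0.0, 'qpos': array([-1.13238090e+00,  3.53700386e-01,  1.63414069e+00,  8.19174121e-06,
        1.15519559e+00, -2.37925814e-03]), 'qvel': array([ 5.17939683e-05,  5.46969814e-05, -2.63353536e-04,  8.28707529e-04,
       -4.75024756e-04,  6.57962351e-05]), 'joint_efforts': array([ 4.04086040e-04, -6.05252409e+01, -3.42065227e+01, -9.90897365e-05,
        9.48579371e-03,  3.13968030e-05]), 'eef_pos': array([ 266.47093284, -564.8151077 ,  230.52625325]), 'tcp_rot': array([-3.14014866e+00, -1.09252784e-05,  4.40791364e-01]), 'contact_force': array([ 0.31331816, -0.28354842,  0.22063972]), 'wrist_torque': array([-0.01173026,  0.01383185,  0.02642989]), 'grasp_force': 0.0, 'opening': 0.998365595869816}
side [[450.5822790686834, 0.0, 321.62417439024415], [0.0, 450.5822790686834, 236.91838251617386], [0.0, 0.0, 1.0]] [[0.9848176792828941, -0.1728828489935636, 0.01567351574227946], [-0.11202818318125873, -0.7019306400520262, -0.7033797429051104], [0.13260401481463951, 0.690944930569739, -0.710641455429542]] [-539.9557234249995, 173.67617545558602, 756.9250336418376]
top [[586.6903020770413, 0.0, 314.8022167558496], [0.0, 586.6903020770413, 245.97352639814687], [0.0, 0.0, 1.0]] [[0.052891293477072755, -0.9985980294350908, -0.0021181790945548665], [-0.9756427899420171, -0.051223012405178674, -0.21330107696468883], [0.21289353561928406, 0.013348356022123382, -0.9769842188505543]] [-8.37221660852659, 581.07720367413, 1152.1658727281895]
```

View pics/side0.png

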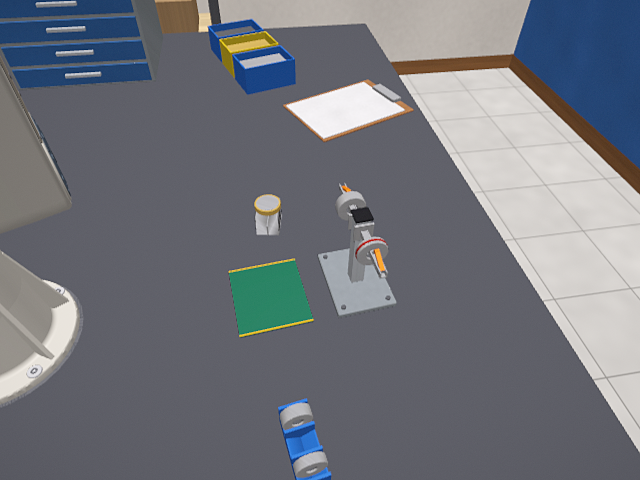

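View pics/top0.png

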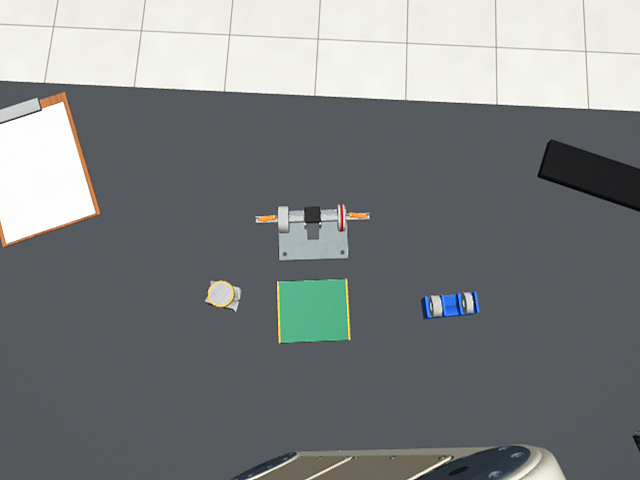

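Side view: ref on the V-block near (267,205), GO (plain ring) at (350,207), red-banded NO-GO at (371,250), mat centre (270,297), rack (303,440). Top view: ref (221,294), GO (284,219), NO-GO (341,217), mat (313,311), rack (450,304). Next I'll look at enlarged crops.

```bash
python3 - <<'E'
import cv2,numpy as np
def crop(im,x0,y0,w,h,k):
    c=cv2.resize(im[y0:y0+h,x0:x0+w],None,fx=k,fy=k,interpolation=cv2.INTER_CUBIC)
    for i in range(0,w,10):
        cv2.line(c,(i*k,0),(i*k,6 if i%50 else 12),(0,255,255),1)
        if i%20==0: cv2.putText(c,str(x0+i),(i*k+2,18),0,.35,(0,255,255),1)
    for j in range(0,h,10):
        cv2.line(c,(0,j*k),(6,j*k),(0,255,255),1)
        if j%20==0: cv2.putText(c,str(y0+j),(8,j*k+4),0,.35,(0,255,255),1)
    return c
def comp(name,top,bl,br):
    im=cv2.imread(f"pics/{name}0.png")
    cs=[crop(im,*a) for a in (top,bl,br)]
    W=800;H=600;o=np.zeros((H,W,3),np.uint8)
    pos=[(0,0),(cs[0].shape[1]+8,0),(cs[0].shape[1]+8,cs[1].shape[0]+8)] if name=="side" else [(0,0),(0,cs[0].shape[0]+8),(cs[1].shape[1]+8,cs[0].shape[0]+8)]
    for c,(x,y) in zip(cs,pos):
        c=c[:H-y,:W-x];o[y:y+c.shape[0],x:x+c.shape[1]]=c
    cv2.imwrite(f"pics/{name}_c.png",o)
comp("side",(312,175,98,150,4),(240,185,60,55,5),(270,395,75,85,4))
comp("top",(245,190,133,50,6),(195,270,55,48,6),(412,280,75,46,6))
E
```

```text
(no output)
```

View pics/side_c.png

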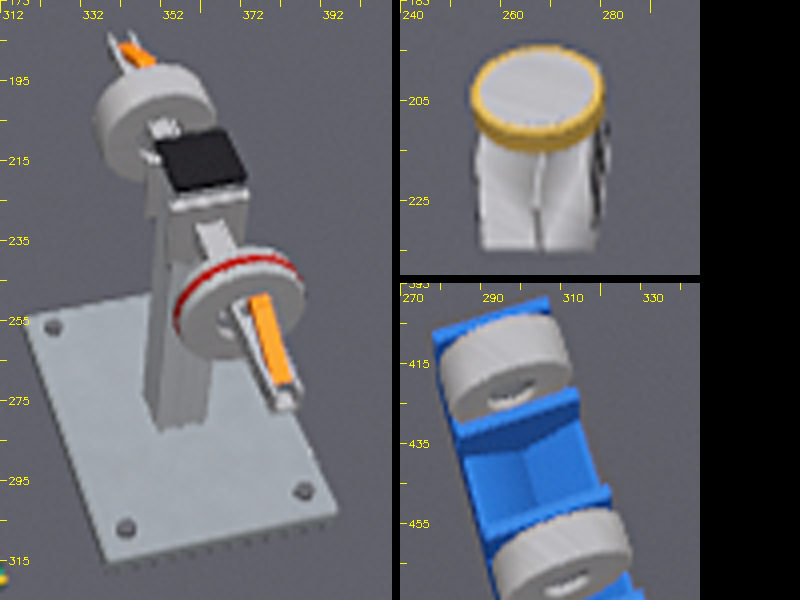

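View pics/top_c.png

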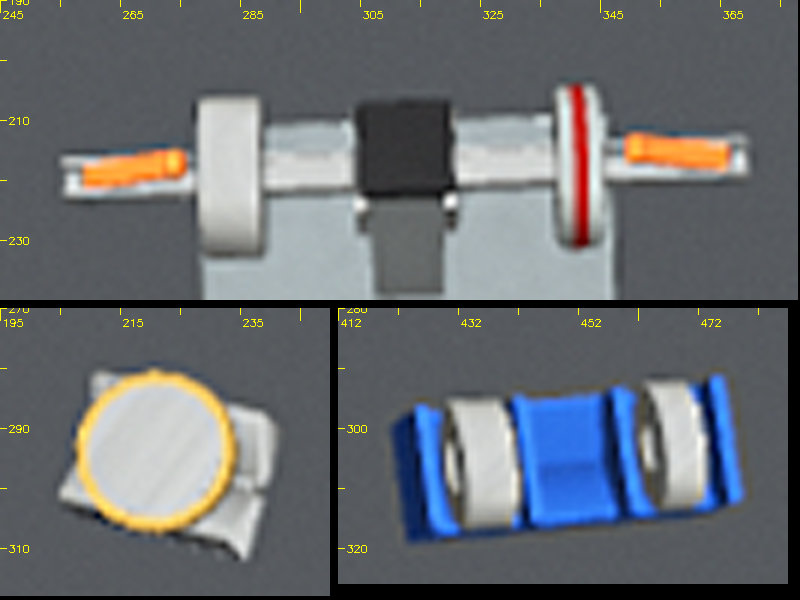

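Crops show: ref top disc centre at side (267.4,203.5) / top (221.0,293.8); V-block, stand peg tips, and rack dividers are all legible with corner pixels as listed in the fit below. GO is on the +y (left in top view) peg.

```bash
cat > h.py <<'E'
import numpy as np, json
from scipy.optimize import least_squares
C={"side":(np.array([[450.5822790686834,0,321.62417439024415],[0,450.5822790686834,236.91838251617386],[0,0,1]]),np.array([[0.9848176792828941,-0.1728828489935636,0.01567351574227946],[-0.11202818318125873,-0.7019306400520262,-0.7033797429051104],[0.13260401481463951,0.690944930569739,-0.710641455429542]]),np.array([-539.9557234249995,173.67617545558602,756.9250336418376])),
"top":(np.array([[586.6903020770413,0,314.8022167558496],[0,586.6903020770413,245.97352639814687],[0,0,1]]),np.array([[0.052891293477072755,-0.9985980294350908,-0.0021181790945548665],[-0.9756427899420171,-0.051223012405178674,-0.21330107696468883],[0.21289353561928406,0.013348356022123382,-0.9769842188505543]]),np.array([-8.37221660852659,581.07720367413,1152.1658727281895]))}
def proj(n,X):
    K,R,t=C[n];p=K@(R@np.asarray(X,float)+t);return p[:2]/p[2]
def tri(a,b):
    f=lambda X:np.r_[proj("side",X)-a,proj("top",X)-b]
    s=least_squares(f,[500,0,50]);return s.x,s.fun
def T(p,X):
    x,y,z,w=p;c,s=np.cos(w),np.sin(w);return np.array([x+c*X[0]-s*X[1],y+s*X[0]+c*X[1],z+X[2]])
def fit(obs,p0):  # obs: (cam, local pt, pixel); frees x,y,z,yaw
    f=lambda p:np.concatenate([proj(n,T(p,X))-u for n,X,u in obs])
    s=least_squares(f,p0,loss="soft_l1",x_scale=[1,1,1,.01]);return s.x,f(s.x).reshape(-1,2).round(1).tolist()
E
python3 - <<'E'
from h import *
np.set_printoptions(precision=2,suppress=True)
print("ref top",tri([267.4,203.5],[221.0,293.8]))
tc=lambda x,y:(x/6+245,y/6+190)
st=[("side",(-55,75,12),(318,254.5)),("side",(55,-75,12),(396.5,301.5)),("top",(-55,75,12),(278.3,259.5)),("top",(-55,-75,12),(348.7,258.5)),
("side",(-6,110.5,150),(339,183.8)),("side",(6,110.5,150),(346.5,183.3)),("side",(-6,-110.5,150),(380,273.5)),("side",(6,-110.5,150),(387,271.5)),
("top",(6,110.5,150),tc(62,157)),("top",(-6,110.5,150),tc(65,197)),("top",(6,-110.5,150),tc(746,137)),("top",(-6,-110.5,150),tc(748,175))]
print("stand",*fit(st,[650,0,0,0]))
rt=lambda x,y:((x-338)/6+412,(y-308)/6+280)
rk=[("side",(-21,17,50),(284.5,432.3)),("side",(21,17,50),(314.8,422.3)),("side",(-21,-17,50),(292.5,458)),("side",(21,-17,50),(322.5,446.8)),("side",(-21,51,50),(278.5,408.8)),("side",(21,51,50),(307.3,399.3)),
("top",(21,17,50),rt(520,397)),("top",(-21,17,50),rt(534,523)),("top",(21,-17,50),rt(619,389)),("top",(-21,-17,50),rt(633,517)),("top",(21,-51,50),rt(715,377)),("top",(-21,-51,50),rt(735,501))]
print("rack",*fit(rk,[450,-250,0,0]))
vt=lambda x,y:(x/6+195,(y-308)/6+270)
vb=[("side",(-23.5,-30,0),(256,234.6)),("side",(23.5,-30,0),(279.4,234.6)),("top",(23.5,30,50),vt(93,374)),("top",(-23.5,30,50),vt(60,495)),("top",(-23.5,-30,50),vt(245,560)),("top",(23.5,-30,50),vt(278,415))]
print("vb",*fit(vb,[470,150,0,.2]))
print("mat",tri([270.5,297.5],[313,311]))
E
```

```text
ref top (array([471.41, 207.84,  61.36]), array([-0.01,  0.  , -0.  , -0.01]))
stand [617.37  28.6    1.47   0.08] [[-0.8, -1.2], [0.5, 1.0], [0.2, 0.5], [-0.3, -0.3], [0.1, -0.1], [-1.1, -0.6], [-0.1, 0.3], [0.4, 0.8], [0.0, -0.1], [-0.5, -0.8], [-0.0, 0.3], [-0.1, -0.1]]
rack [ 476.37 -264.19   -0.27    0.15] [[0.4, -0.1], [-0.3, 0.2], [-0.8, -0.6], [-0.2, 0.2], [-0.0, -0.0], [-0.2, 0.5], [-0.2, 0.0], [0.4, -0.6], [-0.3, -0.2], [0.4, -1.2], [0.0, 0.2], [-0.1, -0.2]]
vb [469.62 204.     5.57  -0.18] [[-0.1, -0.1], [-0.8, 0.2], [1.7, -0.3], [1.0, 1.7], [-1.4, -2.3], [-1.0, -0.4]]
mat (array([454.64,  19.68,  -5.05]), array([-0.55,  0.16, -0.05, -0.67]))
```

The fits check out: ref top at z=61.4 (expected 62), stand at (617,29) with yaw 0.08, rack at (476,-264) with yaw 0.15. I'm setting out towards the ref block.

Emit:
{"fn": "play_rows", "kwargs": {"dp": [[0.644,-0.765,0.03],[1.288,-1.53,0.06],[1.932,-2.295,0.09],[2.576,-3.06,0.12],[3.22,-3.825,0.15]], "rot": [[0,0,0],[0,0,0],[0,0,0],[0,0,0],[0,0,0]], "fingers": 1, "grip_force": 40}}

```text
clock: 0.52
eef_pos: [317.7, -370.0, 224.8]
tcp_rot: [-3.141, 0.0, 0.44]
contact_force: [0.2, 0.5, 0.4]
opening: 1.0
grasp_force: 0.0
```

Emit:
{"fn": "play_rows", "kwargs": {"dp": [[0.644,-0.765,0.03],[1.288,-1.53,0.06],[1.932,-2.295,0.09],[2.576,-3.06,0.12],[3.22,-3.825,0.15]], "rot": [[0,0,0],[0,0,0],[0,0,0],[0,0,0],[0,0,0]]}}

```text
clock: 0.93
eef_pos: [368.9, -176.7, 219.2]
tcp_rot: [3.142, -0.0, 0.44]
contact_force: [0.8, -0.3, 0.5]
opening: 1.002
grasp_force: 0.0
```

Emit:
{"fn": "play_rows", "kwargs": {"dp": [[0.644,-0.765,0.03],[1.288,-1.53,0.06],[1.932,-2.295,0.09],[2.576,-3.06,0.12],[3.22,-3.825,0.15]], "rot": [[0,0,0],[0,0,0],[0,0,0],[0,0,0],[0,0,0]]}}

```text
clock: 1.35
eef_pos: [420.2, 16.7, 213.3]
tcp_rot: [3.141, -0.0, 0.441]
contact_force: [1.0, 0.3, -0.5]
opening: 1.002
grasp_force: 0.0
```

Emit:
{"fn": "play_rows", "kwargs": {"dp": [[0.644,-0.765,0.03],[1.288,-1.53,0.06],[1.932,-2.295,0.09],[2.576,-3.06,0.12],[3.22,-3.825,0.15]], "rot": [[0,0,0],[0,0,0],[0,0,0],[0,0,0],[0,0,0]]}}

```text
clock: 1.77
eef_pos: [471.3, 210.2, 207.0]
tcp_rot: [3.142, 0.0, 0.441]
contact_force: [1.5, -0.6, 0.2]
opening: 1.002
grasp_force: 0.0
```

Emit:
{"fn": "play_rows", "kwargs": {"dp": [[0,0,0.2],[0,0,0.4],[0,0,0.6],[0,0,0.8],[0,0,1.0]], "rot": [[0,0,-1.1],[0,0,-2.2],[0,0,-3.3],[0,0,-4.4],[0,0,-5.5]]}}

```text
clock: 2.18
eef_pos: [471.2, 208.1, 166.6]
tcp_rot: [-3.141, 0.001, 1.023]
contact_force: [0.8, -0.2, -0.4]
opening: 1.001
grasp_force: 0.0
```

Emit:
{"fn": "play_rows", "kwargs": {"dp": [[0,0,0.2],[0,0,0.4],[0,0,0.6],[0,0,0.6],[0,0,0.6]], "rot": [[0,0,-1.1],[0,0,-2.2],[0,0,-3.3],[0,0,-3.57],[0,0,-3.57]]}}

```text
clock: 2.6
eef_pos: [470.9, 207.8, 142.5]
tcp_rot: [-3.14, 0.001, 1.392]
contact_force: [-0.0, 0.6, 0.1]
opening: 0.998
grasp_force: 0.0
```

Emit:
{"fn": "play_rows", "kwargs": {"dp": [[0,0,0.7],[0,0,1.4],[0,0,2.0],[0,0,2.4],[0,0,2.4]], "rot": [[0,0,0],[0,0,0],[0,0,0],[0,0,0],[0,0,0]]}}

```text
clock: 3.02
eef_pos: [469.5, 207.2, 44.5]
tcp_rot: [-3.137, 0.003, 1.389]
contact_force: [-1.0, 0.1, -0.7]
opening: 1.001
grasp_force: 0.0
```

Emit:
{"fn": "play_rows", "kwargs": {"dp": [[0,0,0],[0,0,0],[0,0,0],[0,0,0],[0,0,0]], "rot": [[0,0,0],[0,0,0],[0,0,0],[0,0,0],[0,0,0]], "fingers": 0.3, "grip_force": 40}}

```text
clock: 3.43
eef_pos: [472.4, 208.4, 49.0]
tcp_rot: [3.14, -0.001, 1.39]
contact_force: [-1.3, -1.0, 5.3]
opening: 0.598
grasp_force: 40.6
```

Emit:
{"fn": "play_rows", "kwargs": {"dp": [[0,0,0],[0,0,0],[0,0,0],[0,0,0],[0,0,0]], "rot": [[0,0,0],[0,0,0],[0,0,0],[0,0,0],[0,0,0]]}}

```text
clock: 3.85
eef_pos: [472.4, 208.5, 49.0]
tcp_rot: [3.14, -0.001, 1.39]
contact_force: [-1.5, -0.1, 6.8]
opening: 0.599
grasp_force: 40.7
```

```bash
python3 - <<'E'
from rig import telemetry, optics, r
import cv2,numpy as np
s=telemetry.sense();print(s["eef_pos"],s["opening"],s["grasp_force"],s["contact_force"])
a=optics.grab_frame("side")["color"][150:250,200:340,::-1];b=optics.grab_frame("top")["color"][250:350,150:290,::-1]
cv2.imwrite("pics/g1.png",cv2.resize(np.vstack([a,b]),None,fx=3,fy=3,interpolation=cv2.INTER_CUBIC))
E
```

```text
[472.36811651 208.45691878  48.95055525] 0.5989451292470659 40.68478524684906 [-1.48199769 -0.12820636  6.7502086 ]
```

Emit:
{"fn": "play_rows", "kwargs": {"dp": [[0,0,-0.1],[0,0,-0.3],[0,0,-0.6],[0,0,-1.0],[0,0,-1.2]], "rot": [[0,0,0],[0,0,0],[0,0,0],[0,0,0],[0,0,0]]}}

```text
clock: 4.37
eef_pos: [472.3, 208.4, 97.5]
tcp_rot: [3.14, -0.001, 1.391]
contact_force: [0.5, 0.4, -2.3]
opening: 0.598
grasp_force: 42.2
```

```bash
python3 - <<'E'
from rig import telemetry, optics, r
import cv2,numpy as np
s=telemetry.sense();print(s["eef_pos"],s["opening"],s["grasp_force"],s["contact_force"])
a=optics.grab_frame("side")["color"][150:250,200:340,::-1];b=optics.grab_frame("top")["color"][250:350,150:290,::-1]
cv2.imwrite("pics/g2.png",cv2.resize(np.vstack([a,b]),None,fx=3,fy=3,interpolation=cv2.INTER_CUBIC))
E
```

```text
[472.26500534 208.38027484  97.4907315 ] 0.5982946111447446 42.24285006523132 [ 0.5432929   0.40198991 -2.25597683]
```

View pics/g2.png

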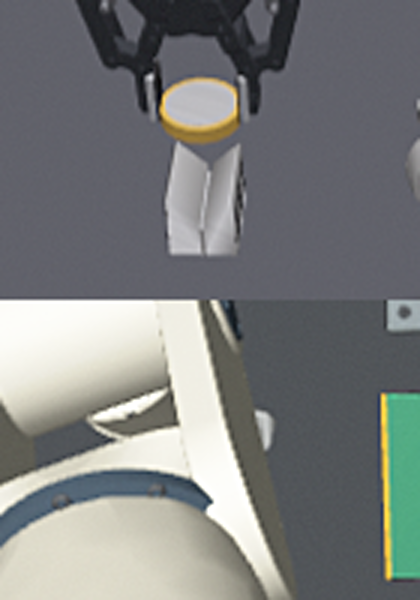

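The ref is held level between the pads, clear of the V-block (side crop near (200,105)). Carrying it to the mat.

Emit:
{"fn": "play_rows", "kwargs": {"dp": [[-0.5,0.04,0],[-1.2,0.1,0],[-1.9,0.15,0],[-2.6,0.2,0],[-3.3,0.26,0]], "rot": [[0,0,0],[0,0,0],[0,0,0],[0,0,0],[0,0,0]]}}

```text
clock: 4.88
eef_pos: [457.3, 75.2, 94.8]
tcp_rot: [-3.141, 0.0, 1.391]
contact_force: [0.6, -0.9, -2.2]
opening: 0.604
grasp_force: 42.3
```

Emit:
{"fn": "play_rows", "kwargs": {"dp": [[-0.6,0.05,0.3],[-1.1,0.09,0.8],[-1.41,0.11,1.3],[-1.41,0.11,1.7],[-1.41,0.11,1.9]], "rot": [[0,0,0],[0,0,0],[0,0,0],[0,0,0],[0,0,0]]}}

```text
clock: 5.3
eef_pos: [450.9, 19.2, 17.4]
tcp_rot: [-3.139, 0.001, 1.389]
contact_force: [-0.4, 0.1, -2.5]
opening: 0.597
grasp_force: 42.4
```

Emit:
{"fn": "play_rows", "kwargs": {"dp": [[0,0,0.1],[0,0,0.17],[0,0,0.22],[0,0,0.25],[0,0,0.25]], "rot": [[0,0,0],[0,0,0],[0,0,0],[0,0,0],[0,0,0]]}}

```text
clock: 5.72
eef_pos: [452.7, 20.4, 9.6]
tcp_rot: [3.141, -0.0, 1.391]
contact_force: [-0.6, -0.2, -2.5]
opening: 0.601
grasp_force: 42.4
```

Emit:
{"fn": "play_rows", "kwargs": {"dp": [[0,0,0.05],[0,0,0.1],[0,0,0.1],[0,0,0.1]], "rot": [[0,0,0],[0,0,0],[0,0,0],[0,0,0]]}}

```text
clock: 6.05
eef_pos: [452.3, 20.1, 5.3]
tcp_rot: [-3.142, -0.0, 1.391]
contact_force: [-0.3, 0.6, -2.5]
opening: 0.595
grasp_force: 42.4
```

Emit:
{"fn": "play_rows", "kwargs": {"dp": [[0,0,0.05],[0,0,0.05],[0,0,0.05]], "rot": [[0,0,0],[0,0,0],[0,0,0]]}}

```text
clock: 6.3
eef_pos: [452.2, 20.0, 3.2]
tcp_rot: [-3.141, 0.0, 1.391]
contact_force: [0.2, -0.0, -2.9]
opening: 0.596
grasp_force: 42.4
```

Emit:
{"fn": "play_rows", "kwargs": {"dp": [[0,0,0.03],[0,0,0.05],[0,0,0.05]], "rot": [[0,0,0],[0,0,0],[0,0,0]]}}

```text
clock: 6.55
eef_pos: [452.4, 20.0, 2.8]
tcp_rot: [3.142, 0.0, 1.391]
contact_force: [-8.0, -0.5, 31.0]
opening: 0.602
grasp_force: 45.5
```

```bash
python3 - <<'E'
from rig import telemetry, optics, r
import cv2,numpy as np
s=telemetry.sense();print(s["eef_pos"],s["opening"],s["grasp_force"],s["contact_force"])
a=optics.grab_frame("side")["color"][180:340,180:400,::-1]
cv2.imwrite("pics/g3.png",cv2.resize(a,None,fx=3.6,fy=3.6,interpolation=cv2.INTER_CUBIC))
E
```

```text
[452.35678182  20.02386941   2.84102868] 0.6022686129571121 45.50205409526825 [-8.02218139 -0.52275189 31.03166737]
```

View pics/g3.png

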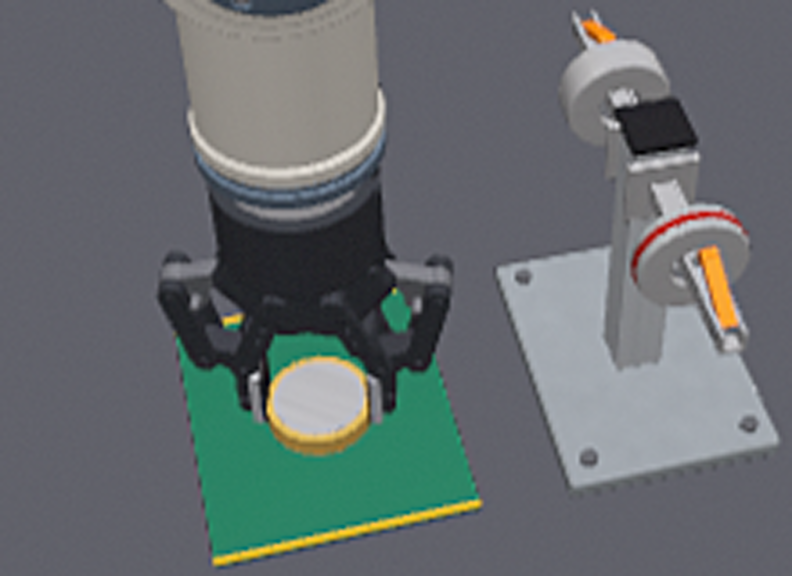

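The disc sits on the mat (crop (318,405)), with firm contact at TCP z≈3. Releasing it and lifting.

Emit:
{"fn": "play_rows", "kwargs": {"dp": [[0,0,-0.03],[0,0,-0.03],[0,0,-0.03],[0,0,-0.03],[0,0,-0.03]], "rot": [[0,0,0],[0,0,0],[0,0,0],[0,0,0],[0,0,0]], "fingers": 1}}

```text
clock: 7.02
eef_pos: [452.3, 20.1, 2.3]
tcp_rot: [-3.141, 0.0, 1.391]
contact_force: [-0.6, 0.4, 0.1]
opening: 1.0
grasp_force: 0.0
```

Emit:
{"fn": "play_rows", "kwargs": {"dp": [[0,0,-0.3],[0,0,-1],[0,0,-2],[0,0,-3],[0,0,-4]], "rot": [[0,0,0],[0,0,0],[0,0,0],[0,0,0],[0,0,0]]}}

```text
clock: 7.43
eef_pos: [451.6, 20.0, 163.9]
tcp_rot: [-3.14, 0.0, 1.391]
contact_force: [1.9, -0.6, 0.0]
opening: 0.999
grasp_force: 0.0
```

Emit:
{"fn": "play_rows", "kwargs": {"dp": [[0,0,-1],[0,0,-1.4],[0,0,-1.4]], "rot": [[0,0,1.1],[0,0,2.2],[0,0,3.3]]}}

```text
clock: 7.68
eef_pos: [454.9, 20.2, 223.0]
tcp_rot: [3.135, -0.004, 1.039]
contact_force: [0.9, -0.8, -0.0]
opening: 0.999
grasp_force: 0.0
```

```bash
python3 - <<'E'
from rig import telemetry, optics, r
from h import *
import cv2
print(telemetry.sense()["clock"])
p=[617.37,28.6,0,.08]
print("peg_a",T(p,(0,56.5,150)),"nose",T(p,(0,56.5+17.5,160)),"tip",T(p,(0,110.5,150)))
c=T(p,(0,56.5,141.4))
for n in C: print(n,[proj(n,T(p,(0,56.5+d,141.4+26.5))).round(1).tolist() for d in(-10,10)], [proj(n,T(p,(26.5*k,56.5+d,141.4))).round(1).tolist() for k in(-1,1) for d in(-10,10)])
a=optics.grab_frame("side")["color"][150:350,210:420,::-1]
a=cv2.resize(a,None,fx=3,fy=3,interpolation=cv2.INTER_CUBIC)
cv2.imwrite("pics/s2.png",a[:600])
cv2.imwrite("pics/top2.png",optics.grab_frame("top")["color"][...,::-1])
E
```

```text
7.6833
peg_a [612.85481979  84.91929641 150.        ] nose [611.45631265 102.36332627 160.        ] tip [608.53942632 138.74658855 150.        ]
side [[353.2, 198.5], [349.8, 191.2]] [[337.7, 212.4], [334.6, 205.0], [366.6, 207.7], [363.0, 200.5]]
top [[288.0, 216.0], [277.5, 216.2]] [[288.9, 232.7], [278.6, 233.0], [288.4, 206.5], [278.2, 206.7]]
```

Emit:
{"fn": "play_rows", "kwargs": {"dp": [[0.6,0.5,0],[1.3,1.0,0],[2.0,1.6,0],[2.7,2.1,0],[3.42,2.64,0]], "rot": [[0,0,1.1],[0,0,2.2],[0,0,3.3],[0,0,4.4],[0,0,5.5]], "fingers": 0.33}}

```text
clock: 8.2
eef_pos: [612.8, 85.9, 216.7]
tcp_rot: [-3.141, 0.003, 0.468]
contact_force: [0.1, 0.3, -0.1]
opening: 0.333
grasp_force: 0.0
```

Emit:
{"fn": "play_rows", "kwargs": {"dp": [[0,0,0],[0,0,0],[0,0,0],[0,0,0],[0,0,0]], "rot": [[0,0,1.1],[0,0,2.2],[0,0,3.3],[0,0,3.65],[0,0,3.65]]}}

```text
clock: 8.62
eef_pos: [611.5, 85.3, 216.6]
tcp_rot: [3.141, 0.003, 0.089]
contact_force: [-0.8, 0.5, -0.4]
opening: 0.328
grasp_force: 0.0
```

Emit:
{"fn": "play_rows", "kwargs": {"dp": [[0,0,0],[0,0,0],[0,0,0],[0,0,0]], "rot": [[0,0,0],[0,0,0],[0,0,0],[0,0,0]]}}

```text
clock: 8.95
eef_pos: [612.2, 85.3, 218.3]
tcp_rot: [3.142, 0.0, 0.088]
contact_force: [0.4, -0.6, 0.0]
opening: 0.331
grasp_force: 0.0
```

View pics/s2.png

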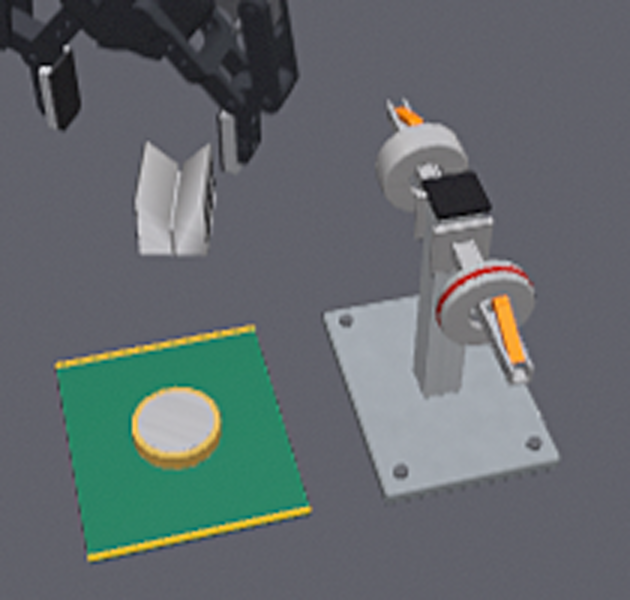

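The ref lies centred on the mat (crop (176,425)) and the V-block is now empty, with its top and groove visible near crop (175,195). Next is a composite: gripper over the GO gauge, plus V-block crops.

```bash
python3 - <<'E'
from rig import telemetry, optics, r
import cv2,numpy as np
def crop(im,x0,y0,w,h,k):
    c=cv2.resize(im[y0:y0+h,x0:x0+w],None,fx=k,fy=k,interpolation=cv2.INTER_CUBIC)
    for i in range(0,w,10):
        cv2.line(c,(i*k,0),(i*k,6),(0,255,255),1)
        if i%20==0: cv2.putText(c,str(x0+i),(i*k+2,18),0,.35,(0,255,255),1)
    for j in range(0,h,10):
        cv2.line(c,(0,j*k),(6,j*k),(0,255,255),1)
        if j%20==0: cv2.putText(c,str(y0+j),(8,j*k+4),0,.35,(0,255,255),1)
    return c
S=np.ascontiguousarray(optics.grab_frame("side")["color"][...,::-1]);Tn=np.ascontiguousarray(optics.grab_frame("top")["color"][...,::-1]);T2=cv2.imread("pics/top2.png")
o=np.zeros((600,800,3),np.uint8)
def put(c,x,y): o[y:y+c.shape[0],x:x+c.shape[1]]=c
put(crop(S,310,110,98,148,4),0,0)
put(crop(T2,198,270,50,48,8),396,0)
put(crop(S,245,190,48,50,4),396,390)
put(crop(Tn,240,180,50,50,4),594,390)
cv2.imwrite("pics/c4.png",o)
E
```

```text
(no output)
```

View pics/c4.png

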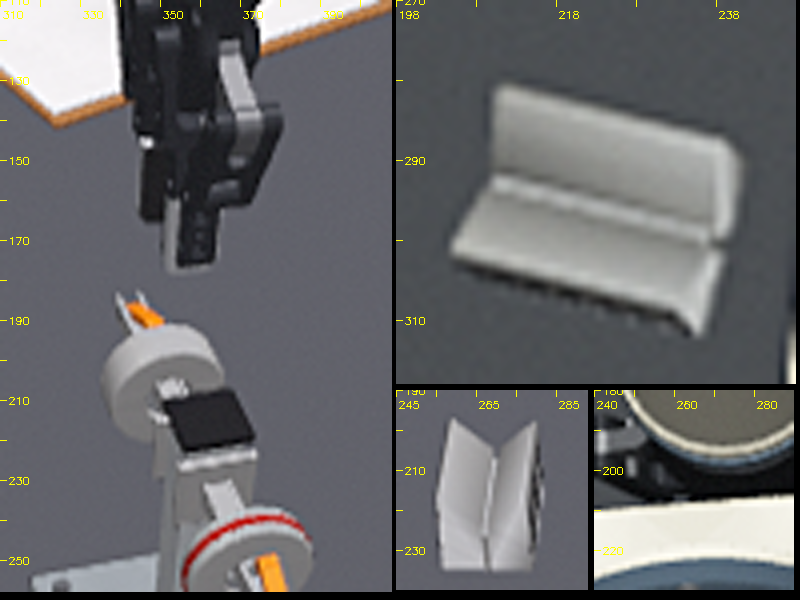

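Composite: the gripper (pads near (355,165) side) hangs over the GO gauge (350,205), aligned. Empty V-block corners were read off for the refit.

```bash
python3 - <<'E'
from h import *
np.set_printoptions(precision=3,suppress=True)
vb=[("top",(23.5,30,50),(210.6,281)),("top",(23.5,-30,50),(238.9,287.5)),("top",(-23.5,30,50),(205.1,301.25)),("top",(-23.5,-30,50),(234.5,309)),("top",(0,30,29),(210.6,292.9)),("top",(0,-30,29),(237,300)),
("side",(-23.5,-30,0),(256.25,234.5)),("side",(23.5,-30,0),(279,234.5)),("side",(-23.5,30,50),(258.75,197.75)),("side",(23.5,30,50),(280.5,198.25)),("side",(-23.5,-30,50),(255.25,217.5)),("side",(0,30,29),(269.75,207)),("side",(0,-30,29),(267.5,226.75))]
print("vb",*fit(vb,[470,208,0,-.2]))
E
```

```text
vb [471.309 207.278  -0.008  -0.187] [[0.6, -0.8], [0.3, -0.5], [-0.1, 1.0], [-1.3, 0.2], [-0.7, -0.4], [0.5, -0.7], [0.5, 0.6], [0.2, 1.1], [-0.8, 0.4], [-0.2, 0.4], [-0.6, 0.0], [0.1, -1.1], [-0.5, -1.4]]
```

Emit:
{"fn": "play_rows", "kwargs": {"dp": [[0.02,0,0.4],[0.02,0,0.8],[0.02,0,1.0],[0.02,0,1.15],[0.02,0,1.15]], "rot": [[0,0,0.08],[0,0,0.08],[0,0,0.08],[0,0,0.08],[0,0,0.08]]}}

```text
clock: 9.47
eef_pos: [612.4, 85.4, 171.3]
tcp_rot: [3.141, 0.002, 0.079]
contact_force: [0.2, -0.3, 0.1]
opening: 0.33
grasp_force: 0.0
```

Emit:
{"fn": "play_rows", "kwargs": {"dp": [[0,0,0.1],[0,0,0.2],[0,0,0.3],[0,0,0.3],[0,0,0.3]], "rot": [[0,0,0],[0,0,0],[0,0,0],[0,0,0],[0,0,0]]}}

```text
clock: 9.88
eef_pos: [613.4, 85.5, 160.8]
tcp_rot: [-3.142, -0.001, 0.078]
contact_force: [-0.4, -1.0, 2.7]
opening: 0.331
grasp_force: 0.9
```

Emit:
{"fn": "play_rows", "kwargs": {"dp": [[0,0,0.05],[0,0,0.1],[0,0,0.15],[0,0,0.15],[0,0,0.15]], "rot": [[0,0,0],[0,0,0],[0,0,0],[0,0,0],[0,0,0]]}}

```text
clock: 10.3
eef_pos: [613.1, 85.4, 154.4]
tcp_rot: [-3.142, -0.0, 0.078]
contact_force: [1.7, -1.5, 2.8]
opening: 0.327
grasp_force: 1.3
```

Emit:
{"fn": "play_rows", "kwargs": {"dp": [[0,0,0.05],[0,0,0.07],[0,0,0.07]], "rot": [[0,0,0],[0,0,0],[0,0,0]]}}

```text
clock: 10.55
eef_pos: [613.1, 85.5, 151.5]
tcp_rot: [-3.142, 0.0, 0.078]
contact_force: [2.2, -1.0, 2.6]
opening: 0.328
grasp_force: 1.3
```

Emit:
{"fn": "play_rows", "kwargs": {"dp": [[0,0,0.02],[0,0,0.03],[0,0,0.03]], "rot": [[0,0,0],[0,0,0],[0,0,0]]}}

```text
clock: 10.8
eef_pos: [613.1, 85.5, 150.4]
tcp_rot: [-3.142, 0.0, 0.078]
contact_force: [0.4, -1.8, 2.0]
opening: 0.331
grasp_force: 1.3
```

Emit:
{"fn": "play_rows", "kwargs": {"dp": [[0,0,0.02],[0,0,0.03],[0,0,0.03]], "rot": [[0,0,0],[0,0,0],[0,0,0]]}}

```text
clock: 11.05
eef_pos: [613.1, 85.5, 149.7]
tcp_rot: [3.142, -0.0, 0.079]
contact_force: [-2.3, -1.5, 7.3]
opening: 0.329
grasp_force: 3.6
```

Emit:
{"fn": "play_rows", "kwargs": {"dp": [[0,0,0.01],[0,0,0.02],[0,0,0.02]], "rot": [[0,0,0],[0,0,0],[0,0,0]]}}

```text
clock: 11.3
eef_pos: [613.2, 85.4, 149.7]
tcp_rot: [3.142, -0.0, 0.078]
contact_force: [-3.2, -2.0, 13.9]
opening: 0.328
grasp_force: 6.8
```

Emit:
{"fn": "play_rows", "kwargs": {"dp": [[0,0,-0.04],[0,0,-0.04],[0,0,-0.04],[0,0,-0.04],[0,0,-0.04]], "rot": [[0,0,0],[0,0,0],[0,0,0],[0,0,0],[0,0,0]], "fingers": 0.05, "grip_force": 50}}

```text
clock: 11.72
eef_pos: [613.2, 85.8, 150.5]
tcp_rot: [-3.141, -0.0, 0.078]
contact_force: [-1.1, 0.8, 9.3]
opening: 0.221
grasp_force: 54.0
```

Emit:
{"fn": "play_rows", "kwargs": {"dp": [[0,0,0],[0,0,0],[0,0,0]], "rot": [[0,0,0],[0,0,0],[0,0,0]]}}

```text
clock: 11.97
eef_pos: [613.2, 85.8, 150.5]
tcp_rot: [-3.141, -0.0, 0.078]
contact_force: [-0.8, 0.0, 7.9]
opening: 0.219
grasp_force: 54.0
```

Emit:
{"fn": "play_rows", "kwargs": {"dp": [[0,0,-0.03],[0,-0.1,-0.03],[0,-0.3,-0.03],[0,-0.5,-0.03],[0,-0.7,-0.03]], "rot": [[0,0,0],[0,0,0],[0,0,0],[0,0,0],[0,0,0]]}}

```text
clock: 12.38
eef_pos: [610.6, 113.7, 151.0]
tcp_rot: [3.141, 0.001, 0.079]
contact_force: [1.1, -2.4, 0.2]
opening: 0.216
grasp_force: 51.9
```

Emit:
{"fn": "play_rows", "kwargs": {"dp": [[0,-0.3,0],[0,-0.6,0],[0,-0.9,0],[0,-1.2,0],[0,-1.5,0]], "rot": [[0,0,0],[0,0,0],[0,0,0],[0,0,0],[0,0,0]]}}

```text
clock: 12.8
eef_pos: [605.4, 175.0, 150.7]
tcp_rot: [-3.141, 0.001, 0.079]
contact_force: [-0.5, -0.8, -2.1]
opening: 0.224
grasp_force: 51.3
```

Emit:
{"fn": "play_rows", "kwargs": {"dp": [[0,-0.3,0],[0,-0.6,0],[0,-0.8,0],[0,-0.8,0]], "rot": [[0,0,0],[0,0,0],[0,0,0],[0,0,0]]}}

```text
clock: 13.13
eef_pos: [603.5, 207.0, 151.2]
tcp_rot: [-3.141, -0.0, 0.08]
contact_force: [0.0, -0.8, -1.5]
opening: 0.216
grasp_force: 51.3
```

```bash
python3 - <<'E'
from rig import telemetry, optics, r
import cv2,numpy as np
s=telemetry.sense();print(s)
a=optics.grab_frame("side")["color"][90:240,290:410,::-1]
cv2.imwrite("pics/g5.png",cv2.resize(a,None,fx=4,fy=4,interpolation=cv2.INTER_CUBIC))
E
```

```text
{'clock': 13.1333, 'qpos': array([3.27846338e-01, 4.53854215e-01, 1.67329004e+00, 6.06254905e-04,
       1.01430005e+00, 1.81851672e+00]), 'qvel': array([-0.02778153, -0.00641589,  0.00998495, -0.01644439,  0.00117615,
       -0.02586332]), 'joint_efforts': array([ 7.91437682e-01, -6.57742167e+01, -3.19751537e+01,  5.94635471e-02,
        6.31377893e-02,  2.58949120e-01]), 'eef_pos': array([603.46549903, 207.02159355, 151.17617163]), 'tcp_rot': array([-3.14105719e+00, -1.75060557e-05,  7.98057498e-02]), 'contact_force': array([ 0.01553634, -0.78971828, -1.51363122]), 'wrist_torque': array([-0.008001  , -0.03058027, -0.01407639]), 'grasp_force': 51.286568161539776, 'opening': 0.21645347356836495}
```

View pics/g5.png

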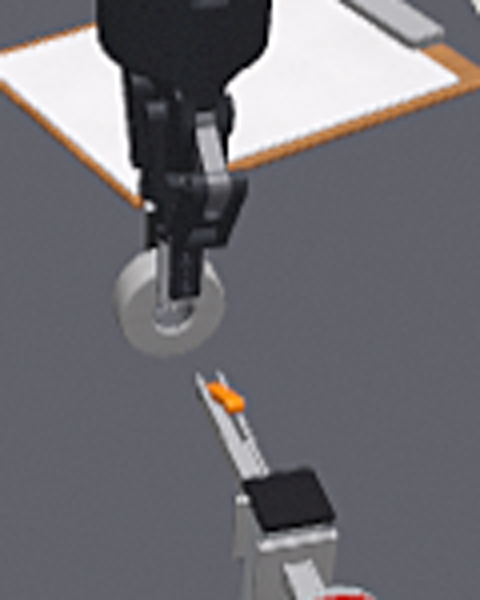

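GO is held upright off the peg (crop (170,303)) and the keeper has sprung shut. Carrying it to the V-block.

Emit:
{"fn": "play_rows", "kwargs": {"dp": [[-0.4,-0.03,0],[-1.0,-0.08,0],[-1.6,-0.13,0],[-2.2,-0.18,0],[-2.8,-0.23,0]], "rot": [[0,0,0.5],[0,0,1.0],[0,0,1.5],[0,0,2.0],[0,0,2.55]]}}

```text
clock: 13.6
eef_pos: [490.3, 204.7, 151.2]
tcp_rot: [3.141, 0.0, -0.192]
contact_force: [-0.3, 0.9, -1.4]
opening: 0.219
grasp_force: 51.3
```

Emit:
{"fn": "play_rows", "kwargs": {"dp": [[-0.25,0.1,0],[-0.475,0.13,0],[-0.475,0.13,0],[-0.475,0.13,0],[-0.475,0.13,0]], "rot": [[0,0,0],[0,0,0],[0,0,0],[0,0,0],[0,0,0]]}}

```text
clock: 14.02
eef_pos: [473.1, 204.1, 151.6]
tcp_rot: [-3.141, -0.001, -0.188]
contact_force: [-0.9, 0.2, -2.1]
opening: 0.217
grasp_force: 51.3
```

Emit:
{"fn": "play_rows", "kwargs": {"dp": [[-0.06,-0.07,0.3],[-0.06,-0.07,0.7],[-0.06,-0.07,1.1],[-0.06,-0.07,1.4],[-0.06,-0.07,1.6]], "rot": [[0,0,0],[0,0,0],[0,0,0],[0,0,0],[0,0,0]]}}

```text
clock: 14.43
eef_pos: [470.4, 207.0, 86.0]
tcp_rot: [3.141, 0.001, -0.188]
contact_force: [0.2, -0.1, -2.5]
opening: 0.221
grasp_force: 51.3
```

Emit:
{"fn": "play_rows", "kwargs": {"dp": [[0,0,0.08],[0,0,0.16],[0,0,0.2],[0,0,0.2]], "rot": [[0,0,0],[0,0,0],[0,0,0],[0,0,0]]}}

```text
clock: 14.77
eef_pos: [470.2, 207.2, 79.5]
tcp_rot: [-3.141, -0.0, -0.189]
contact_force: [-0.3, 0.2, -2.4]
opening: 0.219
grasp_force: 51.3
```

Emit:
{"fn": "play_rows", "kwargs": {"dp": [[0.01,0,0.03],[0.02,0,0.06],[0.02,0,0.06]], "rot": [[0,0,0],[0,0,0],[0,0,0]]}}

```text
clock: 15.02
eef_pos: [470.9, 207.1, 77.1]
tcp_rot: [-3.141, -0.0, -0.189]
contact_force: [-0.2, 0.5, -3.1]
opening: 0.224
grasp_force: 51.3
```

Emit:
{"fn": "play_rows", "kwargs": {"dp": [[0,0,0.02],[0,0,0.03],[0,0,0.03]], "rot": [[0,0,0],[0,0,0],[0,0,0]]}}

```text
clock: 15.27
eef_pos: [471.5, 207.2, 76.2]
tcp_rot: [-3.141, -0.002, -0.188]
contact_force: [1.7, -1.0, 3.2]
opening: 0.215
grasp_force: 52.0
```

Emit:
{"fn": "play_rows", "kwargs": {"dp": [[0.01,0,0.01],[0.01,0,0.02],[0.01,0,0.02]], "rot": [[0,0,0],[0,0,0],[0,0,0]]}}

```text
clock: 15.52
eef_pos: [471.8, 207.2, 75.9]
tcp_rot: [-3.141, -0.001, -0.189]
contact_force: [-0.0, -1.5, 11.3]
opening: 0.221
grasp_force: 53.2
```

Emit:
{"fn": "play_rows", "kwargs": {"dp": [[0,0,0],[0,0,0],[0,0,0],[0,0,0],[0,0,0]], "rot": [[0,0,0],[0,0,0],[0,0,0],[0,0,0],[0,0,0]], "fingers": 0.5}}

```text
clock: 15.93
eef_pos: [470.8, 206.8, 74.7]
tcp_rot: [3.141, 0.0, -0.189]
contact_force: [-0.2, -0.1, -0.0]
opening: 0.506
grasp_force: 0.0
```

Emit:
{"fn": "play_rows", "kwargs": {"dp": [[0,0,-0.2],[0,0,-0.5],[0,0,-1],[0,0,-1.5],[0,0,-2]], "rot": [[0,0,0],[0,0,0],[0,0,0],[0,0,0],[0,0,0]]}}

```text
clock: 16.35
eef_pos: [470.8, 206.8, 156.1]
tcp_rot: [3.141, 0.0, -0.189]
contact_force: [1.0, 0.2, 0.0]
opening: 0.499
grasp_force: 0.0
```

Emit:
{"fn": "play_rows", "kwargs": {"dp": [[0,0,0],[0,0,0],[0,0,0],[0,0,0],[0,0,0]], "rot": [[0,0,-1.1],[0,0,-2.2],[0,0,-3.3],[0,0,-4.4],[0,0,-5.5]], "fingers": 1}}

```text
clock: 16.77
eef_pos: [471.0, 206.9, 155.5]
tcp_rot: [-3.142, -0.0, 0.393]
contact_force: [-0.1, -0.6, -0.1]
opening: 1.0
grasp_force: 0.0
```

Emit:
{"fn": "play_rows", "kwargs": {"dp": [[0,0,0],[0,0,0],[0,0,0],[0,0,0],[0,0,0]], "rot": [[0,0,-1.1],[0,0,-2.2],[0,0,-3.3],[0,0,-4.4],[0,0,-5.5]]}}

```text
clock: 17.18
eef_pos: [471.0, 206.9, 155.4]
tcp_rot: [3.142, -0.0, 0.969]
contact_force: [0.1, -0.3, 0.7]
opening: 1.0
grasp_force: 0.0
```

Emit:
{"fn": "play_rows", "kwargs": {"dp": [[0,0,0],[0,0,0],[0,0,0],[0,0,0],[0,0,0]], "rot": [[0,0,-1.1],[0,0,-2.2],[0,0,-3.3],[0,0,-4.0],[0,0,-4.0]]}}

```text
clock: 17.6
eef_pos: [471.0, 206.9, 155.4]
tcp_rot: [3.141, -0.0, 1.386]
contact_force: [0.4, -0.1, -0.1]
opening: 0.997
grasp_force: 0.0
```

```bash
python3 - <<'E'
from rig import telemetry, optics, r
from h import *
import cv2
s=telemetry.sense();print(s["eef_pos"],s["tcp_rot"])
p=[471.31,207.28,0,-.187]
print([proj("side",T(p,X)).round(1).tolist() for X in [(0,-10,93),(0,10,93),(-26.5,-10,66.5),(26.5,-10,66.5),(0,-10,40)]])
a=optics.grab_frame("side")["color"][120:250,200:340,::-1]
cv2.imwrite("pics/v6.png",cv2.resize(a,None,fx=4,fy=4,interpolation=cv2.INTER_CUBIC))
E
```

```text
[470.98976752 206.91055813 155.36529559] [ 3.14144105e+00 -1.36598277e-04  1.38551920e+00]
[[265.7, 194.9], [266.7, 188.5], [253.6, 204.8], [279.8, 205.3], [267.6, 214.7]]
```

View pics/v6.png

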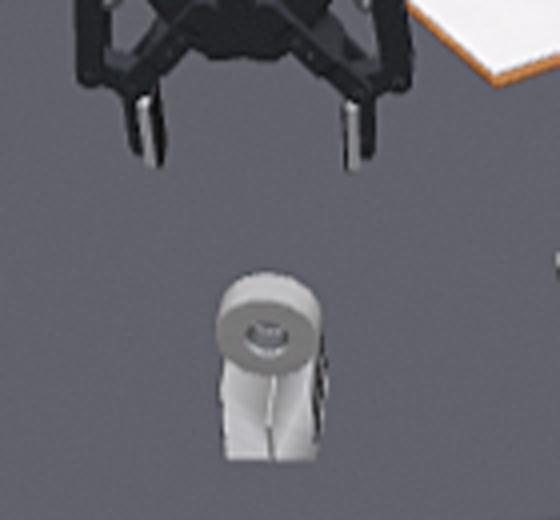

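GO stands seated in the V-block (crop (267,335), edges matching the prediction within 0.7 px). Regripping across its diameter.

Emit:
{"fn": "play_rows", "kwargs": {"dp": [[0,0,0.7],[0,0,1.4],[0,0,2.1],[0,0,2.5],[0,0,2.6]], "rot": [[0,0,0],[0,0,0],[0,0,0],[0,0,0],[0,0,0]]}}

```text
clock: 18.07
eef_pos: [469.2, 206.1, 48.5]
tcp_rot: [-3.138, 0.002, 1.379]
contact_force: [0.4, 0.4, 0.7]
opening: 1.002
grasp_force: 0.0
```

Emit:
{"fn": "play_rows", "kwargs": {"dp": [[0,0,0],[0,0,0],[0,0,0],[0,0,0],[0,0,0]], "rot": [[0,0,0],[0,0,0],[0,0,0],[0,0,0],[0,0,0]], "fingers": 0.3, "grip_force": 50}}

```text
clock: 18.48
eef_pos: [470.0, 207.3, 52.3]
tcp_rot: [-3.14, -0.0, 1.381]
contact_force: [-8.5, 2.3, 7.8]
opening: 0.603
grasp_force: 51.2
```

Emit:
{"fn": "play_rows", "kwargs": {"dp": [[0,0,0],[0,0,0],[0,0,0],[0,0,0],[0,0,0]], "rot": [[0,0,0],[0,0,0],[0,0,0],[0,0,0],[0,0,0]]}}

```text
clock: 18.9
eef_pos: [470.0, 207.3, 52.3]
tcp_rot: [-3.14, -0.0, 1.381]
contact_force: [-7.4, 3.1, 6.9]
opening: 0.6
grasp_force: 51.2
```

Emit:
{"fn": "play_rows", "kwargs": {"dp": [[0,0,-0.1],[0,0,-0.3],[0,0,-0.6],[0,0,-1.0],[0,0,-1.5]], "rot": [[0,0,0],[0,0,0],[0,0,0],[0,0,0],[0,0,0]]}}

```text
clock: 19.32
eef_pos: [470.9, 206.7, 112.0]
tcp_rot: [-3.142, 0.0, 1.382]
contact_force: [0.8, -0.1, -3.8]
opening: 0.602
grasp_force: 53.0
```

Emit:
{"fn": "play_rows", "kwargs": {"dp": [[0,0,-0.5],[0,0,-0.8],[0,0,-1],[0,0,-1],[0,0,-1]], "rot": [[0,0,0],[0,0,0],[0,0,0],[0,0,0],[0,0,0]]}}

```text
clock: 19.73
eef_pos: [471.3, 206.9, 151.4]
tcp_rot: [3.14, -0.001, 1.382]
contact_force: [-0.1, -0.6, -2.9]
opening: 0.598
grasp_force: 53.0
```

```bash
python3 - <<'E'
from rig import telemetry, optics, r
from h import *
import cv2
s=telemetry.sense();p=s["eef_pos"];w=s["tcp_rot"][2];print(p,w,s["contact_force"])
d=np.array([476.37-p[0],-264.19-p[1]]);
print("dp units",np.array([d@[np.cos(w),np.sin(w)],d@[np.sin(w),-np.cos(w)]])/40,"rot",-np.degrees(.15+np.pi/2-w)/6)
cv2.imwrite("pics/side7.png",optics.grab_frame("side")["color"][...,::-1])
E
```

```text
[471.2541714  206.9179056  151.40118587] 1.3820383851922475 [-0.14758319 -0.63448707 -2.87327163]
dp units [-11.54450455   2.33557995] rot -3.234900055061832
```

Emit:
{"fn": "play_rows", "kwargs": {"dp": [[-0.4,0.08,0],[-1.0,0.2,0],[-1.7,0.34,0],[-2.4,0.49,0],[-3.1,0.63,0]], "rot": [[0,0,0],[0,0,0],[0,0,0],[0,0,0],[0,0,0]]}}

```text
clock: 20.2
eef_pos: [471.7, 79.2, 149.8]
tcp_rot: [-3.14, 0.001, 1.383]
contact_force: [0.3, 0.0, -2.0]
opening: 0.598
grasp_force: 53.0
```

Emit:
{"fn": "play_rows", "kwargs": {"dp": [[-0.7,0.14,0],[-1.4,0.28,0],[-2.1,0.42,0],[-2.8,0.56,0],[-3.5,0.7,0]], "rot": [[0,0,0],[0,0,0],[0,0,0],[0,0,0],[0,0,0]]}}

```text
clock: 20.62
eef_pos: [472.9, -63.7, 149.9]
tcp_rot: [-3.14, 0.0, 1.382]
contact_force: [0.6, 0.2, -2.1]
opening: 0.601
grasp_force: 53.0
```

Emit:
{"fn": "play_rows", "kwargs": {"dp": [[-0.7,0.14,0],[-1.4,0.28,0],[-2.1,0.42,0],[-2.8,0.56,0],[-3.4,0.69,0]], "rot": [[0,0,0],[0,0,0],[0,0,0],[0,0,0],[0,0,0]]}}

```text
clock: 21.03
eef_pos: [474.5, -202.7, 149.7]
tcp_rot: [-3.14, -0.0, 1.382]
contact_force: [-0.0, 0.7, -2.6]
opening: 0.6
grasp_force: 53.0
```

Emit:
{"fn": "play_rows", "kwargs": {"dp": [[-0.5,0.1,0],[-0.9,0.19,0],[-1.2,0.25,0],[-1.45,0.3,0],[-1.54,0.32,0]], "rot": [[0,0,-0.6],[0,0,-1.3],[0,0,-2.0],[0,0,-2.7],[0,0,-3.23]]}}

```text
clock: 21.45
eef_pos: [475.8, -265.2, 149.6]
tcp_rot: [-3.14, -0.001, 1.723]
contact_force: [0.4, -0.4, -1.7]
opening: 0.602
grasp_force: 53.0
```

Emit:
{"fn": "play_rows", "kwargs": {"dp": [[0,0,0.3],[0,0,0.6],[0,0,0.9],[0,0,1],[0,0,1]], "rot": [[0,0,0],[0,0,0],[0,0,0],[0,0,0],[0,0,0]]}}

```text
clock: 21.87
eef_pos: [475.2, -263.4, 109.0]
tcp_rot: [-3.139, -0.002, 1.721]
contact_force: [-0.9, -0.4, -1.9]
opening: 0.604
grasp_force: 53.0
```

```bash
python3 - <<'E'
from rig import telemetry, optics, r
from h import *
import cv2
s=telemetry.sense();p=s["eef_pos"];w=s["tcp_rot"][2];print(p,w,s["contact_force"])
d=np.array([476.37-p[0],-264.19-p[1]]);
print("dp units",np.array([d@[np.cos(w),np.sin(w)],d@[np.sin(w),-np.cos(w)]])/40,"rot",-np.degrees(.15+np.pi/2-w)/6)
f=optics.grab_frame("side")["color"][...,::-1]; cv2.imwrite("pics/side8.png",f)
q=[p[0],p[1],0,w-np.pi/2]; z=p[2]+14.2
pts=[proj("side",T(q,X)) for X in [(0,10,z+26.5),(0,-10,z+26.5),(-26.5,-10,z),(26.5,-10,z),(0,-10,z-26.5),(0,-10,z)]];print(np.round(pts,1).tolist())
E
```

```text
[ 475.23583003 -263.36966144  109.0059136 ] 1.7205144642151307 [-0.88069268 -0.35736988 -1.90215565]
dp units [-0.02450834  0.02497802] rot -0.002691589370541762
[[298.8, 398.7], [303.7, 414.4], [282.7, 430.6], [324.8, 416.9], [304.2, 432.4], [304.0, 423.7]]
```

Emit:
{"fn": "play_rows", "kwargs": {"dp": [[-0.02,0.02,0.4],[-0.02,0.02,0.8],[-0.02,0.02,1.05],[-0.02,0.02,1.05],[-0.02,0.02,1.05]], "rot": [[0,0,0],[0,0,0],[0,0,0],[0,0,0],[0,0,0]]}}

```text
clock: 22.33
eef_pos: [477.3, -264.6, 68.9]
tcp_rot: [-3.141, -0.0, 1.721]
contact_force: [0.9, -0.6, -2.6]
opening: 0.599
grasp_force: 53.0
```

Emit:
{"fn": "play_rows", "kwargs": {"dp": [[0,0,0],[0,0,0]], "rot": [[0,0,0],[0,0,0]]}}

```text
clock: 22.5
eef_pos: [478.0, -265.0, 69.8]
tcp_rot: [3.14, 0.001, 1.721]
contact_force: [-0.1, 0.1, -2.3]
opening: 0.604
grasp_force: 53.0
```

```bash
python3 - <<'E'
from rig import telemetry, optics, r
from h import *
import cv2
s=telemetry.sense();p=s["eef_pos"];w=s["tcp_rot"][2];print(p,w,s["contact_force"])
d=np.array([476.37-p[0],-264.19-p[1]]);
print("dp units",np.array([d@[np.cos(w),np.sin(w)],d@[np.sin(w),-np.cos(w)]])/40)
f=optics.grab_frame("side")["color"]; cv2.imwrite("pics/side9.png",f[...,::-1])
q=[p[0],p[1],0,w-np.pi/2]; z=p[2]+14.2
# check along-y: walk along the gauge rim top across its thickness and beyond, at x=0: sample colours
for y in range(-20,21,2):
    u=proj("side",T(q,(0,y,z+26.5)));print(y,u.round(1).tolist(),f[int(round(u[1])),int(round(u[0]))].tolist())
E
```

```text
[ 477.96578624 -265.03508547   69.8144401 ] 1.7205281792669669 [-0.12621383  0.13595503 -2.33459878]
dp units [ 0.02684195 -0.03629668]
-20 [309.0, 436.8] [156, 155, 159]
-18 [308.5, 435.2] [94, 96, 101]
-16 [308.0, 433.6] [93, 96, 101]
-14 [307.5, 432.1] [106, 103, 104]
-12 [307.0, 430.5] [102, 101, 102]
-10 [306.5, 428.9] [132, 131, 133]
-8 [306.0, 427.3] [179, 178, 182]
-6 [305.5, 425.8] [176, 175, 178]
-4 [305.1, 424.2] [180, 179, 183]
-2 [304.6, 422.7] [181, 180, 183]
0 [304.1, 421.2] [176, 176, 179]
2 [303.7, 419.6] [124, 124, 128]
4 [303.2, 418.1] [29, 29, 33]
6 [302.7, 416.6] [33, 34, 38]
8 [302.3, 415.1] [31, 34, 36]
10 [301.8, 413.6] [31, 32, 38]
12 [301.3, 412.1] [31, 33, 36]
14 [300.9, 410.6] [30, 32, 36]
16 [300.4, 409.2] [31, 36, 38]
18 [300.0, 407.7] [29, 29, 32]
20 [299.5, 406.2] [28, 29, 35]
```

The rim's front edge is just where predicted (y=-10). Lowering into the slot.

Emit:
{"fn": "play_rows", "kwargs": {"dp": [[0.01,-0.02,0.1],[0.01,-0.02,0.25],[0.01,-0.02,0.4],[0.01,-0.02,0.5],[0.01,-0.02,0.5]], "rot": [[0,0,0],[0,0,0],[0,0,0],[0,0,0],[0,0,0]]}}

```text
clock: 22.97
eef_pos: [475.7, -264.0, 47.6]
tcp_rot: [-3.14, -0.001, 1.72]
contact_force: [-0.2, 0.7, -2.8]
opening: 0.6
grasp_force: 53.0
```

Emit:
{"fn": "play_rows", "kwargs": {"dp": [[0,0,0.05],[0,0,0.1],[0,0,0.15],[0,0,0.2],[0,0,0.2]], "rot": [[0,0,0],[0,0,0],[0,0,0],[0,0,0],[0,0,0]]}}

```text
clock: 23.38
eef_pos: [476.3, -264.3, 40.5]
tcp_rot: [-3.141, -0.0, 1.72]
contact_force: [-0.2, 0.2, -2.3]
opening: 0.6
grasp_force: 53.0
```

Emit:
{"fn": "play_rows", "kwargs": {"dp": [[0,0,0.03],[0,0,0.06],[0,0,0.06]], "rot": [[0,0,0],[0,0,0],[0,0,0]]}}

```text
clock: 23.63
eef_pos: [476.4, -264.4, 38.3]
tcp_rot: [-3.141, -0.0, 1.721]
contact_force: [1.0, -0.7, -3.2]
opening: 0.599
grasp_force: 53.0
```

Emit:
{"fn": "play_rows", "kwargs": {"dp": [[0,0,0.02],[0,0,0.03],[0,0,0.03]], "rot": [[0,0,0],[0,0,0],[0,0,0]]}}

```text
clock: 23.88
eef_pos: [476.6, -264.5, 37.5]
tcp_rot: [3.141, 0.0, 1.72]
contact_force: [-0.5, 0.8, -0.7]
opening: 0.598
grasp_force: 53.3
```

Emit:
{"fn": "play_rows", "kwargs": {"dp": [[0,0,0.02],[0,0,0.03],[0,0,0.03]], "rot": [[0,0,0],[0,0,0],[0,0,0]]}}

```text
clock: 24.13
eef_pos: [476.7, -264.6, 37.2]
tcp_rot: [3.141, 0.0, 1.72]
contact_force: [-4.5, 0.8, 13.4]
opening: 0.604
grasp_force: 54.7
```

Emit:
{"fn": "play_rows", "kwargs": {"dp": [[0,0,0],[0,0,0],[0,0,0],[0,0,0],[0,0,0]], "rot": [[0,0,0],[0,0,0],[0,0,0],[0,0,0],[0,0,0]], "fingers": 1}}

```text
clock: 24.55
eef_pos: [476.5, -264.4, 36.0]
tcp_rot: [-3.142, -0.0, 1.721]
contact_force: [0.1, -0.8, 0.0]
opening: 0.999
grasp_force: 0.0
```

Emit:
{"fn": "play_rows", "kwargs": {"dp": [[0,0,-0.3],[0,0,-0.9],[0,0,-1.8],[0,0,-2.7],[0,0,-3.6]], "rot": [[0,0,0],[0,0,0],[0,0,0],[0,0,0],[0,0,0]]}}

```text
clock: 24.97
eef_pos: [476.0, -264.2, 182.3]
tcp_rot: [-3.141, -0.0, 1.72]
contact_force: [0.4, -0.0, 0.2]
opening: 1.0
grasp_force: 0.0
```

Emit:
{"fn": "play_rows", "kwargs": {"dp": [[-0.5,0,-0.8],[-1,0,-1],[-1.5,0,-1],[-2,0,-1],[-2,0,-1]], "rot": [[0,0,0],[0,0,0],[0,0,0],[0,0,0],[0,0,0]]}}

```text
clock: 25.38
eef_pos: [489.0, -346.6, 221.6]
tcp_rot: [3.14, 0.003, 1.719]
contact_force: [0.0, -0.6, 0.2]
opening: 1.004
grasp_force: 0.0
```

```bash
python3 - <<'E'
from rig import telemetry, optics, r
from h import *
import cv2
s=telemetry.sense();print(s["eef_pos"],s["contact_force"],s["opening"])
f=optics.grab_frame("side")["color"]; cv2.imwrite("pics/end.png",f[...,::-1])
q=[476.37,-264.19,0,.15]
for y in (-14,-12,-11,-9,-6,0,6,9,11,12,14):
    u=proj("side",T(q,(0,y,77.1)));print(y,u.round(1).tolist(),f[int(round(u[1])),int(round(u[0]))].tolist())
for x in (-31,-29,-28,-25,-20,0,20,25,28,29,31):
    u=proj("side",T(q,(x,-10,50.6)));print("x",x,f[int(round(u[1])),int(round(u[0]))].tolist())
E
```

```text
[ 489.01350308 -346.57536346  221.5971961 ] [ 0.00803566 -0.638331    0.18116015] 1.0038263966325471
-14 [306.3, 442.0] [42, 43, 48]
-12 [305.9, 440.5] [43, 45, 50]
-11 [305.6, 439.7] [43, 45, 50]
-9 [305.2, 438.2] [44, 45, 50]
-6 [304.5, 435.9] [38, 39, 44]
0 [303.1, 431.4] [26, 26, 29]
6 [301.8, 427.0] [29, 30, 34]
9 [301.1, 424.8] [30, 31, 33]
11 [300.7, 423.3] [32, 31, 34]
12 [300.5, 422.6] [29, 30, 35]
14 [300.0, 421.1] [30, 31, 33]
x -31 [44, 45, 50]
x -29 [44, 44, 48]
x -28 [42, 44, 49]
x -25 [41, 42, 47]
x -20 [43, 44, 50]
x 0 [58, 60, 65]
x 20 [21, 24, 26]
x 25 [26, 26, 30]
x 28 [29, 29, 35]
x 29 [29, 29, 35]
x 31 [33, 34, 38]
```

Emit:
{"fn": "play_rows", "kwargs": {"dp": [[-0.8,-0.6,-0.3],[-1.6,-1.2,-0.6],[-2.4,-1.8,-1],[-3.2,-2.4,-1],[-4,-3,-1]], "rot": [[0,0,0],[0,0,0],[0,0,0],[0,0,0],[0,0,0]]}}

```text
clock: 25.85
eef_pos: [393.0, -520.5, 261.8]
tcp_rot: [3.141, 0.001, 1.721]
contact_force: [0.6, 0.1, 0.3]
opening: 0.998
grasp_force: 0.0
```

Emit:
{"fn": "play_rows", "kwargs": {"dp": [[0,0,0],[0,0,0]], "rot": [[0,0,0],[0,0,0]]}}

```text
clock: 26.02
eef_pos: [392.3, -520.2, 260.1]
tcp_rot: [-3.141, -0.001, 1.718]
contact_force: [0.8, 1.5, -0.3]
opening: 0.998
grasp_force: 0.0
```

```bash
python3 - <<'E'
from rig import telemetry, optics, r
from h import *
import cv2
s=telemetry.sense();print(s["eef_pos"],s["contact_force"],s["opening"])
q=[476.37,-264.19,0,.15]
for n in("side","top"):
    f=optics.grab_frame(n)["color"]; cv2.imwrite(f"pics/end_{n}.png",f[...,::-1]);print(n)
    g=lambda X:(lambda u:f[int(round(u[1])),int(round(u[0]))].tolist())(proj(n,T(q,X)))
    print([(y,g((0,y,77.1))) for y in (-14,-12,-11,-9,-6,0,6,9,11,12,14)])
    print([(x,g((x,-10 if n=="side" else 0,50.6))) for x in (-32,-30,-28,-25,-20,20,25,28,30,32)])
E
```

```text
[ 392.29241022 -520.24596927  260.07129112] [ 0.76981022  1.49961393 -0.290409  ] 0.9975679026406773
side
[(-14, [115, 112, 113]), (-12, [112, 110, 112]), (-11, [112, 110, 112]), (-9, [195, 194, 197]), (-6, [184, 183, 187]), (0, [188, 186, 190]), (6, [187, 186, 191]), (9, [176, 175, 178]), (11, [180, 179, 180]), (12, [184, 182, 185]), (14, [91, 93, 97])]
[(-32, [94, 94, 103]), (-30, [93, 93, 102]), (-28, [92, 92, 102]), (-25, [117, 115, 115]), (-20, [112, 110, 112]), (20, [114, 114, 115]), (25, [95, 96, 104]), (28, [93, 95, 102]), (30, [96, 97, 105]), (32, [95, 95, 104])]
top
[(-14, [125, 122, 109]), (-12, [51, 80, 155]), (-11, [122, 165, 254]), (-9, [221, 217, 202]), (-6, [204, 206, 203]), (0, [203, 205, 203]), (6, [207, 210, 209]), (9, [141, 144, 141]), (11, [61, 62, 59]), (12, [61, 62, 59]), (14, [101, 103, 105])]
[(-32, [85, 89, 92]), (-30, [85, 88, 93]), (-28, [82, 84, 90]), (-25, [100, 101, 98]), (-20, [150, 151, 147]), (20, [208, 209, 205]), (25, [166, 167, 162]), (28, [122, 121, 121]), (30, [77, 80, 85]), (32, [83, 86, 91])]
```

Both views put the GO rim over y≈±10 and x≈±26 of the slot point, so it is seated. Handing in.

```bash
python3 -c "
from rig import r
print(r.sign_off())"
```

```text
the job is handed in; nothing more can be done
None
```

The job is handed in: the reference block lies on the mat and the GO gauge stands released in the rack's middle slot, after being set down and regripped in the V-block. It finished at about 26 s; `sign_off` returned no verdict, and I did not recheck the keepers or the other gauges in the final frames.

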